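# Restock the gravity flow rack

## Robot

A 6-joint arm with a two-finger parallel gripper is mounted at the origin on the work surface. World frame = base frame: x ahead of the robot, y to its left, z up, the work surface at z = 0. Lengths are in m, angles in rad, forces in N, time in s.
With the tool pointing down it reaches from about 0.25 to 0.725 m from the base axis. Payload 4 kg.
Tool frame: the origin (TCP) lies between the finger pads; the fingertips stand 8 mm ahead of it and the grasp point (between the pads) lies 11 mm behind it (arm.finger_overhang is the distance from the TCP to the fingertips, in m); x points along the fingers, z is the direction in which the jaws open and shut, and the axes are right-handed (so a half turn about x gives the same grasp; the last joint's range is limited). The gripper opens to 85 mm and grips with 20 to 120 N. Pads are 22 mm wide; open, the fingers measure 114 mm over their backs; the gripper's body (76 mm by 85 mm) begins 54 mm behind the grasp point. The pads swing forward as they close: fully open they stand 13 mm farther back than shut.
Start: joints at [-1.109, 0.241, 0.005, 1.335, 0, 1.571], TCP at [0.223, -0.448, 0.206] pointing down, gripper open.
Joint ranges: [-2.72, 2.72], [-1.05, 1.87], [-1.09, 1.28], [-1.99, 2.15], [-1.42, 1.44], [-3.14, 3.14]. Speed limits (rad/s): [2.79, 2.79, 3.14, 3.14, 3.14, 3.14].

## Interface

Orientations are given as a rotation vector (axis times angle).
In Python, from cell import monitor, grab_frame, camera_model, arm gives the robot as it stands. The module is installed in compiled form; this text tells all that it offers.
- The arm moves only by the tool apply_moves, never from a script. Its argument "rows" is a list of rows, each a list of 5 numbers: the shift along the world's x, y, z in cm, then the turn about the world's z in degrees, then the opening, from 0 (shut) to 1 (fully open). In form: [[x, y, z, turn, fingers], ...]. A call has 1 to 20 rows; each row is the pose to reach, as a shift and turn from the pose commanded when the call began; what a row does not reach only later rows make up. A row lasts 1/10 s, in which the tool goes at most 50 mm and 8.59 degrees, less where a joint would pass 70% of its speed; a pose out of reach is approached as far as the arm can. A call with a gripper value outside its range is refused whole. The fingers move at their own pace and stop on an object; the grip force is fixed at half the most. Time passes only in rows, so rows that repeat a pose let the fingers close. It gives the time, the measured TCP pose, the force and the opening at its end, in the units of the state.
- monitor.get_state(): the state, without advancing time (a new reading comes with each control period).
- grab_frame(name): name is "scene" or "top" or "wrist"; returns the picture (420x560x3 uint8, blue, green, red); there is no depth.
- camera_model(name): a dict with "vertical_fov" (degrees; the focal length in pixels is half the picture's height over the tangent of half this angle, whatever the lens; pixels are square), "cx", "cy" (the principal point, pixels), "rvec" (rotation vector, rad) and "tvec" (3), from world to camera coordinates, as OpenCV has them. Camera axes: x right, y down, z forward; pixel columns grow to the right and rows downward; lengths in m; the calibration is good to about 2 mm. The wrist camera is an equidistant fisheye: a pixel r from the principal point sees the ray r / f radians off the axis. A picture is of the moment at which its call begins: read the wrist's pose just before it. camera_model takes no time and is no camera call; for the wrist camera it gives the pose at the moment of the call.
- arm.sign_off(): hands the job in, once; it reports no verdict.
The state is a dict: "clock": time; "joints": joint angles; "joint_vel": joint speeds; "joint_torque": joint torques, N m; "ee_pos": TCP position; "tool_rot": TCP orientation; "contact_force": force on the tool from outside, world axes, zero at the start; "wrist_torque": the same for the moment, N m; "gripper_width": finger opening in m.
Only numpy, scipy, OpenCV 4.12 (cv2) and the standard library are available. Lean on these libraries where they do the work, as an engineer would, in place of code of your own. Each camera call takes 0.05 s, during which the arm holds its last target. There are 200 camera calls.

## Task

Restock the small gravity flow rack with the two waiting cartons, each behind the carton of its own shape and in the same lane. The flat carton on the loading ledge has an untaped base, so do not lift it: push it along the ledge to its lane and over the edge; pick up the tall carton from the bench and set it down, standing upright and pointing down the lane, at the top of its lane, without dropping it. Let go of each near the top, so that it runs the last stretch by itself and comes to rest against the back of its fellow; leave the stock already in the lanes and the other things on the bench where they are.

Things in the scene. Friction and masses are not known exactly. Their poses are not given: they have to be found in the camera images.
- rack: Flow rack fixed on the bench, shifted and turned from run to run. Origin at bench height under the middle of the crest, the line where its flat ledge meets the slope; x points level down the lanes (away from the robot), y left, z up. Aluminium loading ledge: x -120 to 0, y -130 to 130 mm, top 170 mm above the bench, no rims, friction on cartons about 0.5.
- rack_crest (a point): Middle of the crest, 170 mm above the rack's origin, same axes. From here a roller bed descends towards +x at 26 degrees (0.454 rad), 245 mm long along the slope. Three lanes centred on y = +80, 0 and -80 mm, each 76 mm wide between 4 mm dividers that stand 10 mm above the bed and begin 15 mm down from the crest.
- rack_bed (a point): Point on the roller surface half-way down the bed, 122 mm down the slope from the crest; axes as the rack's. 122 mm farther down a stop plate, 28 mm high, runs across all lanes. The bed is slippery (friction about 0.15 to 0.35): a carton runs down by itself once it lies on the slope, or once its centre has been pushed past the crest so that it tips over.
- flat_new_mid (a point): Centre (half-way up) of the flat cardboard carton waiting on the loading ledge: 80 (its x) x 60 (y) x 40 mm high, about 0.25 kg, upright, its x axis roughly down the lanes, anywhere along the ledge. To be pushed, not lifted.
- tall_new_mid (a point): Centre (half-way up) of the tall cardboard carton standing on the bench to the left or right of the rack: 80 (its x) x 48 (y) x 70 mm high, about 0.22 kg. Can be gripped across its 48 mm width. Goes into the lane with its 80 mm length down the lane, either way round.
- flat_stock_mid (a point): Centre of the flat carton (80 x 60 x 40 mm, like the new flat one) already lying on the slope against the stop at the low end of one of the three lanes, which one varies; its x axis points down the slope, z square to the roller bed. The new flat carton must end behind it, centres 80 mm apart along this x axis.
- tall_stock_mid (a point): Centre of the tall carton (80 x 48 x 70 mm, like the new tall one) already standing against the stop in another of the three lanes; axes as for flat_stock. The new tall carton must end behind it, centres 80 mm apart along this x axis.
- bin_stock_mid (a point): Centre of a small open plastic bin of steel fittings, 80 x 62 x 45 mm, against the stop in the remaining lane. Nothing goes into this lane.
- canister: Bystander: round white-painted metal canister, 76 mm across, 78 mm high, standing on the bench on the other side of the rack from the tall carton; origin at the centre of its underside.
- tape_roll: Bystander: roll of parcel tape lying flat, 90 mm across, 40 mm high, right of the rack's low end; origin at the centre of its underside.
- bearing: Bystander: steel bearing ring lying flat, 72 mm across, 18 mm high, left of the rack's low end; origin at the centre of its underside.
- scoop_bin: Bystander: empty plastic bin 100 x 80 x 45 mm, on the bench near the robot on the right; origin at the centre of its underside.
- scanner: Bystander: black hand scanner lying down, about 118 x 50 x 30 mm, on the bench near the robot on the left; origin at its underside.
Things that resemble listed ones, but are neither listed nor needed, are in the scene too. Leave any pink look-alike of the part that bears tall_new_mid alone.

How it is judged:
By the outcome, as a careful person would: the job done as asked, in the order asked, and still so for the second after the job is handed in, with the robot touching nothing.
It also fails if it takes over 64 s, if anything falls off the work surface, if the arm or the gripper's body presses on something with over 40 N, if the wrist force passes 120 N, or if a joint passes its speed limit or range.

## Working session

There is one attempt and no reset: what is moved stays moved. The work goes in short steps, Python scripts to look and compute and a tool call to move; the robot and the scene stay as the last step left them, time stands still between calls to the robot, and variables do not carry over. Pictures are saved under pics/ and viewed, about 8 in all and at most 12, crops included, and the job is handed in when it is done.

Besides the shell and the picture viewer there is one more tool, called by a JSON object that holds its "name" and its "arguments", one argument or row to a line. apply_moves: Moves the arm, as the interface text tells. Its arguments: {"type":"object","properties":{"rows":{"type":"array"}},"required":["rows"]}

```bash
mkdir -p pics
cat > h.py <<'E'
import numpy as np,cv2
from cell import monitor,grab_frame,camera_model,arm
def K(m):
    f=210/np.tan(np.radians(m["vertical_fov"])/2); return f,m["cx"],m["cy"]
def ray(m,u,v):
    f,cx,cy=K(m);R=cv2.Rodrigues(np.array(m["rvec"],float))[0];t=np.array(m["tvec"],float).ravel()
    return -R.T@t, R.T@np.array([(u-cx)/f,(v-cy)/f,1])
def onz(m,u,v,z):
    o,d=ray(m,u,v);return o+d*(z-o[2])/d[2]
def proj(m,p):
    f,cx,cy=K(m);R=cv2.Rodrigues(np.array(m["rvec"],float))[0];t=np.array(m["tvec"],float).ravel()
    c=R@np.array(p,float)+t;return np.array([f*c[0]/c[2]+cx,f*c[1]/c[2]+cy])
E
python3 - <<'E'
from h import *
for n in("scene","top"):
    cv2.imwrite(f"pics/{n}0.png",grab_frame(n));m=camera_model(n);print(n,m, ray(m,0,0)[0])
s=monitor.get_state();print({k:np.round(v,3) for k,v in s.items()})
E
```

```text
scene {'vertical_fov': 48.65850706848079, 'cx': 279.6530620004857, 'cy': 203.61235873750587, 'rvec': array([ 0.99483273,  2.3781986 , -1.13377611]), 'tvec': array([ 0.39106273, -0.13771819,  1.78692189])} [1.31511657 0.76459911 1.02510625]
top {'vertical_fov': 53.976368790004436, 'cx': 273.93299556253004, 'cy': 208.15066150197376, 'rvec': array([ 2.15368916, -2.09056829,  0.21928277]), 'tvec': array([-0.04728474,  0.5795229 ,  1.23606378])} [ 0.32800805 -0.02160069  1.32585083]
{'clock': np.float64(0.1), 'joints': array([-1.109,  0.241,  0.004,  1.335,  0.   ,  1.571]), 'joint_vel': array([-0.   , -0.002,  0.004, -0.   , -0.001,  0.001]), 'joint_torque': array([ 0.0000e+00, -3.7314e+01,  2.5301e+01,  1.1000e-02, -0.0000e+00,
       -0.0000e+00]), 'ee_pos': array([ 0.223, -0.447,  0.206]), 'tool_rot': array([ 0.864,  1.395, -0.862]), 'contact_force': array([-0.169, -0.503, -0.116]), 'wrist_torque': array([ 0.022, -0.032,  0.024]), 'gripper_width': np.float64(0.085)}
```

View pics/top0.png

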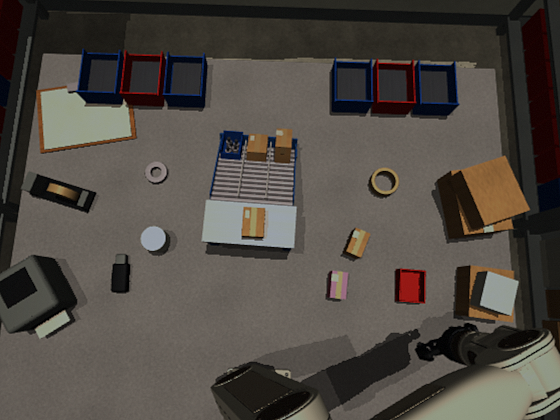

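View pics/scene0.png

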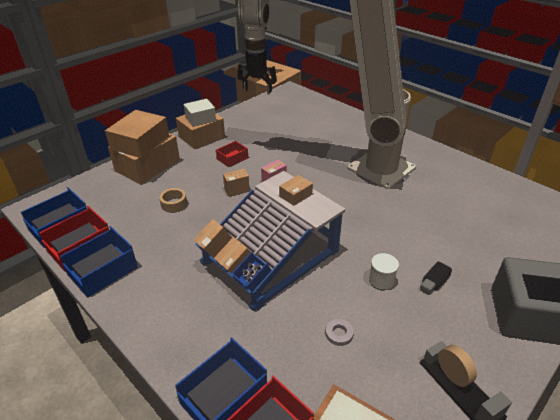

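The top view shows the rack in the middle, with its ledge at about (250,222) and the flat carton on it at (253,222). The stock, left to right, is the bin (232,145), a carton (257,147) and a carton (283,143). Candidates for the tall carton are the brown box (357,243) and the pink look-alike (338,286). By the description I choose the brown one. One close crop of both views will check this and which stock sits in which lane.

Run:
```python
from h import *
a=cv2.imread("pics/top0.png")[120:310,195:385];b=cv2.imread("pics/scene0.png")[155:310,180:350]
a=cv2.resize(a,None,fx=2.1,fy=3.1*2.1/3.1,interpolation=cv2.INTER_CUBIC)
a=cv2.resize(cv2.imread("pics/top0.png")[120:310,195:385],(400,400),interpolation=cv2.INTER_CUBIC)
b=cv2.resize(b,(400,365),interpolation=cv2.INTER_CUBIC)
o=np.zeros((400,800,3),np.uint8);o[:,:400]=a;o[:365,400:]=b;o=np.clip(o*1.5,0,255).astype(np.uint8)
cv2.imwrite("pics/crop1.png",o)
```

```text
(no output)
```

View pics/crop1.png

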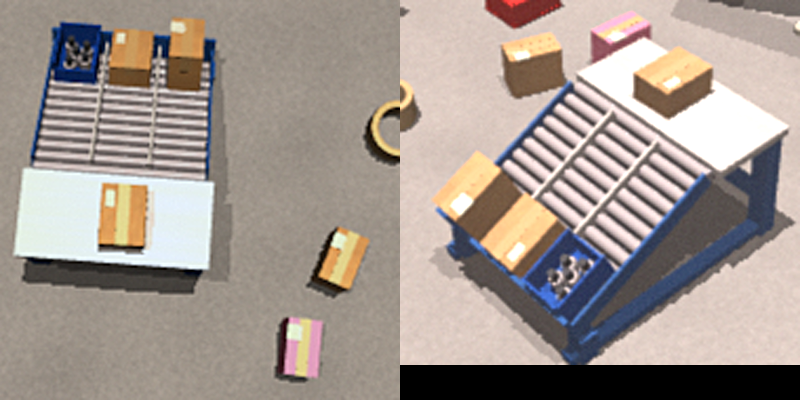

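Confirmed: bin in the left lane (y=+80), flat stock in the middle lane, tall stock in the right lane. The brown box at (357,243) is the tall carton. Next I measure poses.

Run:
```python
from h import *
I=cv2.imread("pics/top0.png");m=camera_model("top")
h=cv2.cvtColor(I,cv2.COLOR_BGR2HSV)
def comps(mask,box):
    x0,y0,x1,y1=box;M=np.zeros(mask.shape,np.uint8);M[y0:y1,x0:x1]=mask[y0:y1,x0:x1]*255
    c=cv2.findContours(M,cv2.RETR_EXTERNAL,cv2.CHAIN_APPROX_NONE)[0];return max(c,key=cv2.contourArea)
def rect(c,z,n):
    P=np.array([onz(m,u,v,z)[:2] for u,v in c[:,0]],np.float32)*1000
    r=cv2.minAreaRect(P);print(n,"c",np.round(r[0],1),"size",np.round(r[1],1),"ang",round(r[2],2));print(np.round(cv2.boxPoints(r)).tolist());return r
gray=h[...,2];sat=h[...,1]
print("tall hsv",h[243,350:366].tolist(),"flat",h[222,242:268:3].tolist(),"ledge",h[225,220],h[215,285])
rect(comps((sat<50)&(gray>110),(190,190,310,260)),.17,"ledge")
rect(comps((sat>90)&(gray>120),(235,195,275,245)),.21,"flat")
for t in(90,110,130,150):rect(comps((sat>90)&(gray>t),(340,220,375,265)),.07,f"tall{t}")
```

```text
tall hsv [[15, 151, 152], [15, 153, 155], [15, 154, 151], [15, 155, 151], [15, 155, 151], [21, 117, 152], [26, 94, 152], [24, 98, 153], [24, 98, 153], [25, 97, 152], [22, 110, 151], [16, 139, 150], [15, 156, 149], [15, 153, 147], [16, 154, 147], [15, 159, 151]] flat [[14, 60, 149], [16, 154, 151], [16, 154, 144], [28, 91, 152], [26, 93, 153], [15, 159, 146], [15, 152, 148], [15, 166, 143], [16, 28, 153]] ledge [ 79  13 162] [100  19 165]
ledge c [517.3  40. ] size [263.2 130.8] ang 87.53
[[446.0, -89.0], [577.0, -94.0], [588.0, 169.0], [458.0, 174.0]]
flat c [511.7  27.1] size [58.5 79.1] ang 88.73
[[472.0, -1.0], [551.0, -3.0], [552.0, 55.0], [473.0, 57.0]]
tall90 c [ 480.5 -290.4] size [49.3 80. ] ang 67.71
[[434.0, -298.0], [508.0, -328.0], [527.0, -283.0], [453.0, -252.0]]
tall110 c [ 480.3 -291. ] size [48.2 80. ] ang 67.71
[[434.0, -298.0], [508.0, -328.0], [526.0, -284.0], [452.0, -254.0]]
tall130 c [ 480.9 -290.6] size [46.  78.4] ang 67.72
[[436.0, -297.0], [508.0, -327.0], [526.0, -284.0], [453.0, -254.0]]
tall150 c [ 481.  -290.6] size [43.7 75.4] ang 67.73
[[438.0, -297.0], [508.0, -325.0], [524.0, -285.0], [454.0, -256.0]]
```

Run:
```python
from h import *
I=cv2.imread("pics/top0.png");m=camera_model("top");h=cv2.cvtColor(I,cv2.COLOR_BGR2HSV).astype(int)
g=cv2.cvtColor(I,cv2.COLOR_BGR2GRAY).astype(float)
print("col285 rows192-252",[int(x) for x in g[190:252,285]]);print("col225",[int(x) for x in g[190:252,225]])
print("row 230 l",[int(x) for x in g[230,196:214]],"r",[int(x) for x in g[230,288:304]])
def edges(us,rows,desc):
    out=[]
    for u in us:
        p=g[rows[0]:rows[1],u];d=np.diff(p);i=np.argmax(d*desc);w=d[max(i-1,0):i+2]*desc;w=np.clip(w,0,None);out.append((u,rows[0]+max(i-1,0)+.5+(w*np.arange(len(w))).sum()/w.sum()))
    return out
def fit(pix,n,z=.17):
    P=np.array([onz(m,*p,z)[:2] for p in pix],np.float32)*1000
    vx,vy,x,y=cv2.fitLine(P,cv2.DIST_HUBER,0,.01,.01).ravel();print(n,"dir",round(np.degrees(np.arctan(vy/vx)),2),"pt",round(float(x),1),round(float(y),1));return
us=list(range(212,238,2))+list(range(272,292,2))
fit(edges(us,(196,208),1),"far");fit(edges(us,(234,250),-1),"near")
global_g=g;g=g.T
rs=range(206,240,2)
fit([(b,a) for a,b in edges(rs,(196,214),1)],"left");fit([(b,a) for a,b in edges(rs,(288,304),-1)],"right")
```

```text
col285 rows192-252 [62, 79, 133, 147, 94, 61, 66, 128, 145, 105, 65, 58, 120, 142, 119, 113, 166, 161, 158, 159, 157, 158, 159, 158, 159, 159, 159, 159, 159, 158, 159, 159, 158, 159, 158, 158, 158, 159, 157, 158, 160, 158, 158, 160, 158, 160, 159, 158, 159, 159, 160, 158, 159, 159, 158, 160, 170, 145, 0, 1, 13, 24]
col225 [78, 65, 107, 133, 138, 85, 57, 79, 130, 140, 102, 132, 163, 159, 158, 157, 159, 158, 158, 159, 158, 158, 160, 158, 157, 158, 158, 157, 158, 159, 158, 158, 156, 158, 158, 157, 156, 158, 159, 157, 157, 158, 157, 158, 156, 157, 157, 158, 157, 158, 159, 163, 150, 68, 17, 26, 26, 33, 45, 43, 43, 44]
row 230 l [98, 100, 101, 103, 99, 94, 116, 151, 159, 158, 157, 158, 157, 157, 158, 157, 157, 158] r [158, 158, 158, 158, 158, 161, 154, 108, 77, 80, 79, 82, 83, 81, 81, 81]
far dir 87.76 pt 583.2 59.3
near dir 87.42 pt 451.0 19.2
left dir -2.5 pt 514.5 170.0
right dir -2.51 pt 532.2 -91.5
```

Run:
```python
from h import *
m=camera_model("top")
for p in [(285,205.5),(225,201),(285,245.6),(225,241)]:print(p,np.round(onz(m,*p,.17)*1000,1))
# crest from left/right lines at yaw -2.5
y=np.radians(-2.5);X=np.array([np.cos(y),np.sin(y)]);Y=np.array([-X[1],X[0]])
L=np.array([514.5,170]);R=np.array([532.2,-91.5]);c1=onz(m,285,205.5,.17)[:2]*1000;c2=onz(m,225,201,.17)[:2]*1000
xc=(c1@X+c2@X)/2;yc=(L@Y+R@Y)/2;C=xc*X+yc*Y;print("crest",C,"width",(L-R)@Y,c1@X-c2@X)
for n,p in(("flat",(511.7,27.1)),("tall",(480.6,-290.7))):
    d=np.array(p)-C;print(n,"rack coords",d@X,d@Y)
for a,b in((-100,0),(0,0),(-0,-80),(-30,-80),(10,-80),(20,-80)):print(a,b,C+a*X+b*Y)
s=monitor.get_state();R=cv2.Rodrigues(s["tool_rot"])[0];print("tool axes\n",R.round(3));
# scene cross-check: crest ends
ms=camera_model("scene")
for b in(130,-130):
    for a in (0,-120):
        p=(C+a*X+b*Y)/1000;print(a,b,proj(ms,[p[0],p[1],.17]).round(1))
w=cv2.imread("pics/top0.png");
```

```text
(285, 205.5) [567.  -60.7 170. ]
(225, 201) [574.8 111.4 170. ]
(285, 245.6) [452.  -63.4 170. ]
(225, 241) [459.9 105.5 170. ]
crest [571.3763092   37.15312606] width 260.47904678728935 -0.29915141524315914
flat rack coords -59.18099937262375 -12.646601755025728
tall rack coords -76.3891577591157 -331.5006895208021
-100 0 [471.47148704  41.51506479]
0 0 [571.3763092   37.15312606]
0 -80 [567.88675821 -42.77073167]
-30 -80 [537.91531156 -41.46215005]
10 -80 [577.87724042 -43.20692554]
20 -80 [587.86772264 -43.64311942]
tool axes
 [[-0.001  0.895  0.446]
 [ 0.002  0.446 -0.895]
 [-1.     0.    -0.002]]
0 130 [316.8 227.4]
-120 130 [345.8 208.2]
0 -130 [255.3 185.8]
-120 -130 [283.9 170.3]
```

{"name": "apply_moves", "arguments": {
  "rows": [
    [0, 0, 5, 0, 0.47],
    [0, 0, 9.5, 0, 0.47],
    [28.6, 41.8, 9.5, 61, 0.47],
    [28.6, 41.8, 9.5, 61, 0.47],
    [28.6, 41.8, 9.5, 61, 0.47],
    [28.6, 41.8, 9.5, 61, 0.47],
    [28.6, 41.8, 9.5, 61, 0.47],
    [28.6, 41.8, 9.5, 61, 0.47],
    [28.6, 41.8, 9.5, 61, 0.47],
    [28.6, 41.8, 9.5, 61, 0.47],
    [28.6, 41.8, 9.5, 61, 0.47],
    [28.6, 41.8, 9.5, 61, 0.47],
    [28.6, 41.8, 9.5, 61, 0.47],
    [28.6, 41.8, 9.5, 61, 0.47],
    [28.6, 41.8, 9.5, 61, 0.47],
    [28.6, 41.8, 9.5, 61, 0.47],
    [28.6, 41.8, 9.5, 61, 0.47],
    [28.6, 41.8, 9.5, 61, 0.47]
  ]
}}

```text
clock: 1.9
ee_pos: [0.5084, -0.0307, 0.3017]
tool_rot: [0.036, 1.57, -0.036]
contact_force: [0.0, 0.2, -0.5]
gripper_width: 0.0404
```

```bash
cat > st.py <<'E'
from h import *
C=np.array([571.4,37.15]);y=np.radians(-2.5);X=np.array([np.cos(y),np.sin(y)]);Y=np.array([-X[1],X[0]])
s=monitor.get_state();p=np.array(s["ee_pos"])*1000;R=cv2.Rodrigues(s["tool_rot"])[0]
print("t",round(s["clock"],2),"tcp",p.round(1),"rack",((p[:2]-C)@X).round(1),((p[:2]-C)@Y).round(1),"jaw",np.degrees(np.arctan2(R[1,2],R[0,2])).round(1),"F",np.round(s["contact_force"],2),"w",round(s["gripper_width"],4),"j",np.round(s["joints"],2))
E
python3 st.py
```

```text
t 1.9 tcp [508.4 -30.7 301.7] rack -60.0 -70.6 jaw -2.7 F [ 0.02  0.24 -0.55] w 0.0404 j [-0.06  0.24  0.25  1.58 -0.    1.56]
```

{"name": "apply_moves", "arguments": {
  "rows": [
    [0, 0, -5, 0, 0.47],
    [0, 0, -8, 0, 0.47],
    [0, 0, -10, 0, 0.47],
    [0, 0, -11.3, 0, 0.47],
    [0, 0, -11.3, 0, 0.47],
    [0, 0.7, -11.3, 0, 0.47],
    [0.1, 1.2, -11.3, 0, 0.47],
    [0.1, 1.6, -11.3, 0, 0.47],
    [0.1, 1.9, -11.3, 0, 0.47],
    [0.1, 2.2, -11.3, 0, 0.47],
    [0.1, 2.5, -11.3, 0, 0.47],
    [0.1, 2.7, -11.3, 0, 0.47],
    [0.1, 2.9, -11.3, 0, 0.47],
    [0.1, 2.95, -11.3, 0, 0.47],
    [0.1, 2.95, -11.3, 0, 0.47]
  ]
}}

```text
clock: 3.4
ee_pos: [0.5098, -0.0001, 0.1883]
tool_rot: [0.035, 1.571, -0.035]
contact_force: [-0.5, 0.3, -0.6]
gripper_width: 0.0403
```

```bash
python3 st.py
python3 - <<'E'
from h import *
cv2.imwrite("pics/top1.png",grab_frame("top"));s=grab_frame("scene");cv2.imwrite("pics/scene1.png",s)
a=cv2.resize(s[130:280,200:370],(680,600),interpolation=cv2.INTER_CUBIC);cv2.imwrite("pics/crop2.png",np.clip(a*1.4,0,255).astype(np.uint8))
E
```

```text
t 3.4 tcp [ 5.098e+02 -1.000e-01  1.883e+02] rack -59.9 -39.9 jaw -2.5 F [-0.51  0.35 -0.61] w 0.0403 j [-0.    0.27 -0.01  1.3  -0.    1.61]
```

View pics/crop2.png

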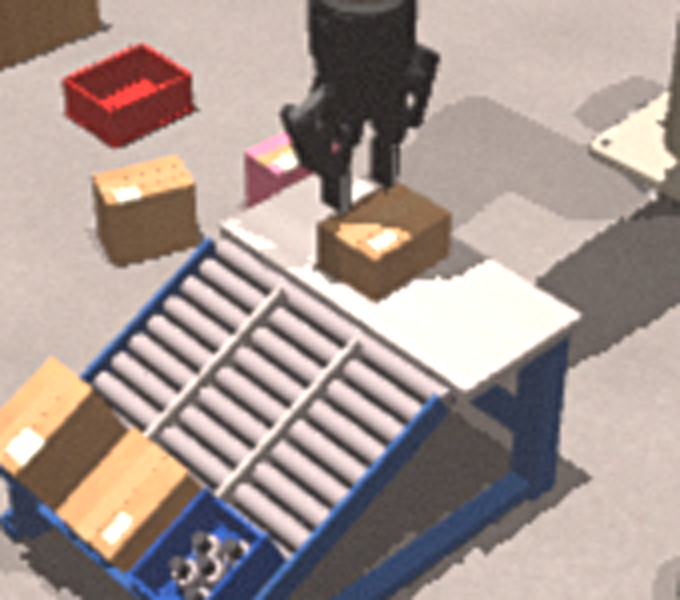

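{"name": "apply_moves", "arguments": {
  "rows": [
    [0, -1, 0, 0, 0.47],
    [0, -3, 0, 0, 0.47],
    [0, -4, 4, 0, 0.47],
    [0, -6, 8, 0, 0.3],
    [-4, -10, 10, 90, 0.3],
    [-8, -14, 11, 90, 0.3],
    [-8, -16, 11, 90, 0.3],
    [-8, -16, 11, 90, 0.3],
    [-8, -16, 11, 90, 0.3],
    [-8, -16, 11, 90, 0.3],
    [-8, -16, 11, 90, 0.3],
    [-8, -16, 11, 90, 0.3],
    [-8, -16, 11, 90, 0.3],
    [-8, -16, 11, 90, 0.3],
    [-8, -16, 11, 90, 0.3],
    [-8, -16, 11, 90, 0.3]
  ]
}}

```text
clock: 5.1
ee_pos: [0.4295, -0.1608, 0.2983]
tool_rot: [-1.176, 1.231, 1.176]
contact_force: [-0.3, -0.7, -0.4]
gripper_width: 0.0257
```

```bash
python3 st.py
cat > flat.py <<'E'
from st import *
import sys
I=grab_frame("top");cv2.imwrite("pics/top2.png",I);m=camera_model("top");h=cv2.cvtColor(I,cv2.COLOR_BGR2HSV)
M=np.zeros(I.shape[:2],np.uint8);M[185:255,225:280]=((h[...,1]>85)&(h[...,2]>110)&(h[...,0]<35))[185:255,225:280]*255
c=max(cv2.findContours(M,cv2.RETR_EXTERNAL,cv2.CHAIN_APPROX_NONE)[0],key=cv2.contourArea)
P=np.array([onz(m,u,v,.21)[:2] for u,v in c[:,0]],np.float32)*1000;r=cv2.minAreaRect(P);d=np.array(r[0])-C
print("flat",r,"rack",d@X,d@Y)
E
python3 flat.py
```

```text
t 5.1 tcp [ 429.5 -160.8  298.3] rack -133.1 -203.9 jaw 87.4 F [-0.31 -0.66 -0.36] w 0.0257 j [-0.36  0.14  0.11  1.55 -0.   -0.31]
t 5.1 tcp [ 429.5 -160.8  298.3] rack -133.1 -203.9 jaw 87.4 F [-0.31 -0.66 -0.36] w 0.0257 j [-0.36  0.14  0.11  1.55 -0.   -0.31]
flat ((511.713623046875, 27.273582458496094), (59.115203857421875, 78.98555755615234), 88.58641815185547) rack -59.198765465159234 -12.470500577191162
```

Run:
```python
from h import *
m=camera_model("scene")
for p in [(.5098,0,.180),(.4816,.001,.18),(.538,-.001,.18),(.5117,.0273,.21),(.5117,-.003,.21),(.5117,-.003,.17),(.4717,0,.21),(.5517,-.004,.21),(.51,0,.21)]:
    q=proj(m,p);print(p,((q-[200,130])*4).round(0))
I=cv2.imread("pics/top1.png");cv2.imwrite("pics/crop3.png",np.clip(cv2.resize(I[180:270,190:320],(780,540),interpolation=cv2.INTER_CUBIC)*1.4,0,255).astype(np.uint8))
```

```text
(0.5098, 0, 0.18) [359. 232.]
(0.4816, 0.001, 0.18) [386. 217.]
(0.538, -0.001, 0.18) [332. 248.]
(0.5117, 0.0273, 0.21) [385. 217.]
(0.5117, -0.003, 0.21) [355. 199.]
(0.5117, -0.003, 0.17) [355. 242.]
(0.4717, 0, 0.21) [395. 178.]
(0.5517, -0.004, 0.21) [316. 222.]
(0.51, 0, 0.21) [360. 200.]
```

View pics/crop3.png

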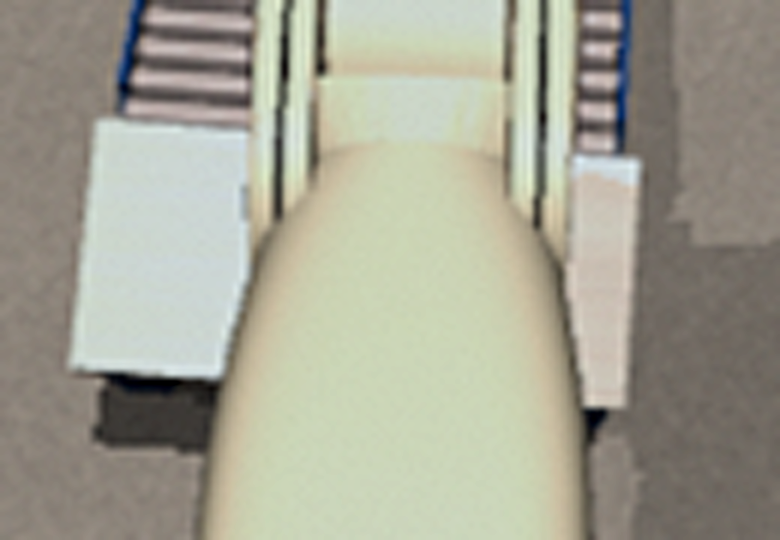

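Run:
```python
from st import *
m=camera_model("scene");I=grab_frame("scene")
q=proj(m,p/1000).round().astype(int);print(q,arm.finger_overhang)
x0,y0=q[0]-50,q[1]-50
a=np.clip(cv2.resize(I[y0:y0+75,x0:x0+100],(800,600),interpolation=cv2.INTER_CUBIC)*1.5,0,255).astype(np.uint8)
for dz,c in((0,(0,0,255)),(-8,(0,255,0))):
  for o in(-20,0,20):
    w=(p+np.r_[o*Y,dz])/1000;r=((proj(m,w)-[x0,y0])*8).astype(int);cv2.circle(a,tuple(int(t) for t in r),4,c,-1)
cv2.imwrite("pics/crop4.png",a)
```

```text
t 5.15 tcp [ 429.5 -160.7  298.3] rack -133.1 -203.8 jaw 87.3 F [0.45 0.36 0.29] w 0.0258 j [-0.36  0.14  0.11  1.55 -0.   -0.31]
[271 125] 0.008
```

View pics/crop4.png

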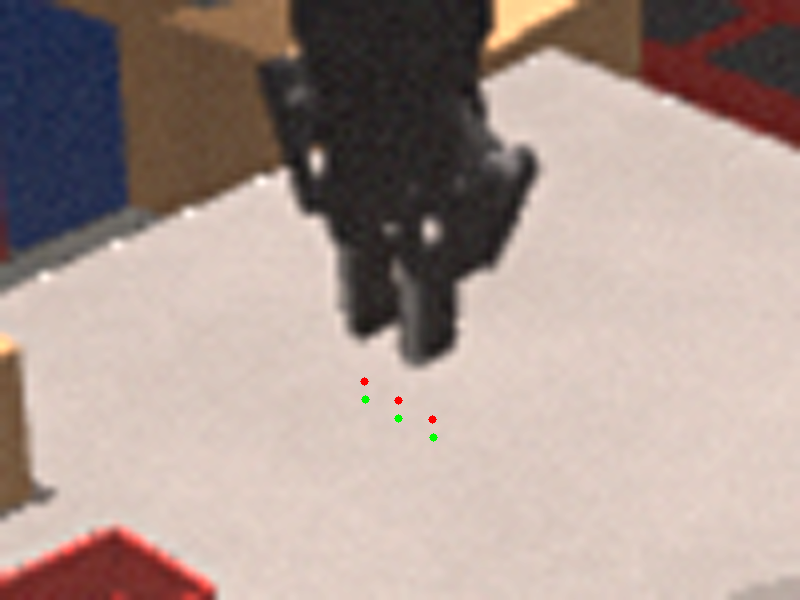

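```bash
cat >> h.py <<'E'
def projw(m,p):
    f,cx,cy=K(m);R=cv2.Rodrigues(np.array(m["rvec"],float))[0];t=np.array(m["tvec"],float).ravel()
    c=R@np.array(p,float)+t;r=np.hypot(c[0],c[1]);th=np.arctan2(r,c[2]);return np.array([cx+f*th*c[0]/r,cy+f*th*c[1]/r])
E
python3 - <<'E'
from st import *
mw=camera_model("wrist");W=grab_frame("wrist");m=camera_model("top");I=cv2.imread("pics/top2.png")
print({k:np.round(v,3) for k,v in mw.items()},"cam",ray(mw,0,0)[0])
W=np.clip(W*1.4,0,255).astype(np.uint8)
T=(p/1000)
def dot(im,q,c):cv2.circle(im,tuple(int(round(t)) for t in q),2,c,-1)
for a,b in((0,130),(0,-130),(-120,130),(-120,-130)):dot(W,projw(mw,[*(C+a*X+b*Y)/1000,.17]),(0,0,255))
for a,b in((438,-298),(508,-328),(526,-284),(452,-254)):dot(W,projw(mw,[a/1000,b/1000,.07]),(0,255,0))
for o in(-20,0,20):dot(W,projw(mw,(p+np.r_[o*Y,-8])/1000),(255,0,255))
q=proj(m,T);print(q)
B=I[200:300,260:360].copy();B=cv2.resize(B,(400,400),interpolation=cv2.INTER_CUBIC);B=np.clip(B*1.4,0,255).astype(np.uint8)
for z in(0,100,200):dot(B,(proj(m,T+[0,0,z/1000])-[260,200])*4,(0,0,255))
o=np.zeros((420,800,3),np.uint8);o[:300,:400]=cv2.resize(W,(400,300));o[:400,400:]=B
W6=cv2.resize(W,(400,300));cv2.imwrite("pics/crop5.png",o)
E
```

```text
t 5.2 tcp [ 429.6 -160.6  298.3] rack -133.0 -203.7 jaw 87.3 F [-0.21 -0.04 -0.26] w 0.0256 j [-0.36  0.14  0.11  1.55 -0.   -0.31]
{'vertical_fov': np.float64(65.706), 'cx': np.float64(282.23), 'cy': np.float64(210.288), 'rvec': array([-2.107, -2.011, -0.3  ]), 'tvec': array([ 0.139, -0.483,  0.339])} cam [ 0.35625163 -0.1564381   0.46464526]
[325.72008576 250.26978775]
```

View pics/crop5.png

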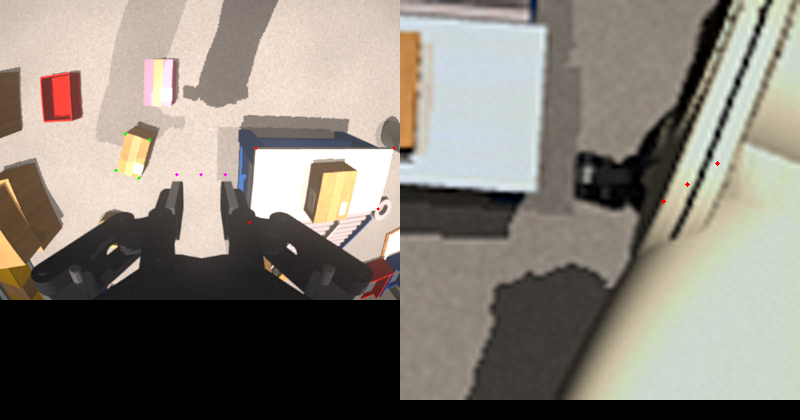

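The tips appear about 20 mm higher than the stated overhang in both the scene and wrist views, and the carton did not move in the first push. I'll lower onto the free part of the ledge in small steps and find the height by touch.

{"name": "apply_moves", "arguments": {
  "rows": [
    [8, 13, 0, -90, 0.47],
    [8, 13, 0, -90, 0.47],
    [8, 13, 0, -90, 0.47],
    [8, 13, 0, -90, 0.47],
    [8, 13, 0, -90, 0.47],
    [8, 13, 0, -90, 0.47],
    [8, 13, 0, -90, 0.47],
    [8, 13, 0, -90, 0.47],
    [8, 13, 0, -90, 0.47],
    [8, 13, 0, -90, 0.47],
    [8, 13, -5, -90, 0.47],
    [8, 13, -9, -90, 0.47],
    [8, 13, -11, -90, 0.47],
    [8, 13, -11.3, -90, 0.47],
    [8, 13, -11.5, -90, 0.47],
    [8, 13, -11.7, -90, 0.47],
    [8, 13, -11.9, -90, 0.47],
    [8, 13, -12.1, -90, 0.47],
    [8, 13, -12.1, -90, 0.47]
  ]
}}

```text
clock: 7.15
ee_pos: [0.51, -0.0301, 0.1777]
tool_rot: [0.035, 1.57, -0.035]
contact_force: [-0.7, 0.3, -0.5]
gripper_width: 0.0405
```

```bash
python3 st.py
```

```text
t 7.15 tcp [510.  -30.1 177.7] rack -58.4 -69.9 jaw -2.5 F [-0.7   0.27 -0.53] w 0.0405 j [-0.06  0.28 -0.02  1.27 -0.    1.56]
```

{"name": "apply_moves", "arguments": {
  "rows": [
    [0, 0, -0.2, 0, 0.47],
    [0, 0, -0.4, 0, 0.47],
    [0, 0, -0.6, 0, 0.47],
    [0, 0, -0.8, 0, 0.47],
    [0, 0, -1.0, 0, 0.47],
    [0, 0, -1.0, 0, 0.47]
  ]
}}

```text
clock: 7.75
ee_pos: [0.5095, -0.0301, 0.1669]
tool_rot: [0.035, 1.571, -0.035]
contact_force: [-0.7, -1.1, -0.0]
gripper_width: 0.04
```

```bash
python3 st.py
python3 - <<'E'
from st import *
m=camera_model("scene");I=grab_frame("scene")
a=cv2.resize(I[130:230,220:340],(720,600),interpolation=cv2.INTER_CUBIC);a=np.clip(a*1.4,0,255).astype(np.uint8)
for o in(-20,20):
  for z in(170,210):
    w=np.r_[p[:2]+o*X,z]/1000;r=(proj(m,w)-[220,130])*6;cv2.circle(a,tuple(int(t) for t in r),3,(0,0,255),-1)
cv2.imwrite("pics/crop6.png",a)
E
```

```text
t 7.75 tcp [509.5 -30.1 166.9] rack -58.9 -69.9 jaw -2.5 F [-0.67 -1.11 -0.04] w 0.04 j [-0.06  0.28 -0.04  1.25  0.    1.56]
t 7.75 tcp [509.5 -30.1 166.9] rack -58.9 -69.9 jaw -2.5 F [-0.67 -1.11 -0.04] w 0.04 j [-0.06  0.28 -0.04  1.25  0.    1.56]
```

View pics/crop6.png

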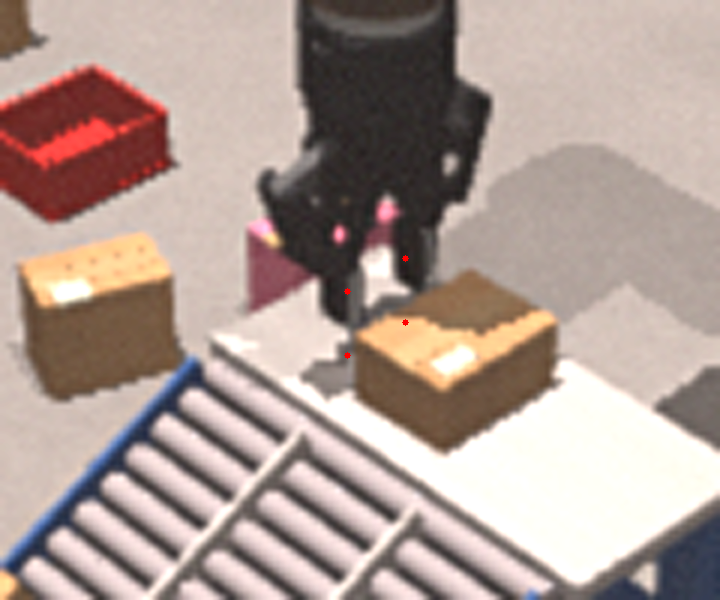

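The tips end about 28 mm above the reported TCP (tip at ~(338,318), i.e. z≈0.195 with TCP at 0.167), and the pushed carton never moved. I'll use that offset from here on.

{"name": "apply_moves", "arguments": {
  "rows": [
    [0, 0, -0.4, 0, 0.47],
    [0, 0, -0.8, 0, 0.47],
    [0, 0, -1.2, 0, 0.47],
    [0, 0.6, -1.2, 0, 0.47],
    [0, 1.0, -1.2, 0, 0.47],
    [0, 1.3, -1.2, 0, 0.47],
    [0.1, 1.6, -1.2, 0, 0.47],
    [0.1, 1.8, -1.2, 0, 0.47],
    [0.1, 2.0, -1.2, 0, 0.47],
    [0.1, 2.2, -1.2, 0, 0.47],
    [0.1, 2.4, -1.2, 0, 0.47],
    [0.1, 2.6, -1.2, 0, 0.47],
    [0.1, 2.8, -1.2, 0, 0.47],
    [0.1, 2.9, -1.2, 0, 0.47],
    [0.1, 2.9, -1.2, 0, 0.47]
  ]
}}

```text
clock: 9.3
ee_pos: [0.5108, -0.0008, 0.1553]
tool_rot: [0.035, 1.571, -0.034]
contact_force: [-0.1, -0.8, 0.6]
gripper_width: 0.0402
```

```bash
python3 st.py
```

```text
t 9.3 tcp [510.8  -0.8 155.3] rack -58.9 -40.6 jaw -2.5 F [-0.14 -0.82  0.57] w 0.0402 j [-0.    0.29 -0.06  1.22  0.    1.61]
```

{"name": "apply_moves", "arguments": {
  "rows": [
    [0, -1, 0, 0, 0.47],
    [0, -3, 0, 0, 0.47],
    [0, -5, 4, 0, 0.47],
    [0, -7, 8, 0, 0.3],
    [-4, -10, 12, 90, 0.3],
    [-8, -14, 14, 90, 0.3],
    [-8, -16, 14, 90, 0.3],
    [-8, -16, 14, 90, 0.3],
    [-8, -16, 14, 90, 0.3],
    [-8, -16, 14, 90, 0.3],
    [-8, -16, 14, 90, 0.3],
    [-8, -16, 14, 90, 0.3],
    [-8, -16, 14, 90, 0.3],
    [-8, -16, 14, 90, 0.3],
    [-8, -16, 14, 90, 0.3],
    [-8, -16, 14, 90, 0.3]
  ]
}}

```text
clock: 10.9
ee_pos: [0.4305, -0.1614, 0.2952]
tool_rot: [-1.176, 1.23, 1.176]
contact_force: [-0.4, 0.7, 1.2]
gripper_width: 0.0257
```

```bash
python3 flat.py
```

```text
t 10.9 tcp [ 430.5 -161.4  295.2] rack -132.1 -204.5 jaw 87.4 F [-0.41  0.68  1.21] w 0.0257 j [-0.36  0.14  0.11  1.54  0.   -0.31]
flat ((512.439697265625, 40.53803253173828), (59.63477325439453, 78.96063995361328), 88.00526428222656) rack -59.05196949411352 0.8129955913464291
```

{"name": "apply_moves", "arguments": {
  "rows": [
    [1.6, 20.5, 0, 0, 0.3],
    [1.6, 20.5, 0, 0, 0.3],
    [1.6, 20.5, 0, 0, 0.3],
    [1.6, 20.5, 0, 0, 0.3],
    [1.6, 20.5, 0, 0, 0.3],
    [1.6, 20.5, 0, 0, 0.3],
    [1.6, 20.5, 0, 0, 0.3],
    [1.6, 20.5, -5, 0, 0.3],
    [1.6, 20.5, -10, 0, 0.3],
    [1.6, 20.5, -12.5, 0, 0.3],
    [1.6, 20.5, -13.5, 0, 0.3],
    [1.6, 20.5, -14, 0, 0.3],
    [1.6, 20.5, -14, 0, 0.3]
  ]
}}

```text
clock: 12.25
ee_pos: [0.4476, 0.0431, 0.1561]
tool_rot: [-1.176, 1.23, 1.174]
contact_force: [0.8, 0.4, 1.1]
gripper_width: 0.0259
```

```bash
python3 st.py
```

```text
t 12.25 tcp [447.6  43.1 156.1] rack -124.0 0.5 jaw 87.4 F [0.81 0.41 1.13] w 0.0259 j [ 0.1   0.17 -0.22  1.18 -0.    0.14]
```

{"name": "apply_moves", "arguments": {
  "rows": [
    [0.8, 0, 0, 0, 0.3],
    [1.3, -0.1, 0, 0, 0.3],
    [1.7, -0.1, 0, 0, 0.3],
    [2.1, -0.1, 0, 0, 0.3],
    [2.5, -0.1, 0, 0, 0.3],
    [3.0, -0.1, 0, 0, 0.3],
    [3.5, -0.15, 0, 0, 0.3],
    [4.0, -0.2, 0, 0, 0.3],
    [4.5, -0.2, 0, 0, 0.3],
    [5.0, -0.2, 0, 0, 0.3],
    [5.5, -0.25, 0, 0, 0.3],
    [5.9, -0.25, 0, 0, 0.3],
    [6.2, -0.3, 0, 0, 0.3],
    [6.5, -0.3, 0, 0, 0.3],
    [6.5, -0.3, 0, 0, 0.3]
  ]
}}

```text
clock: 13.75
ee_pos: [0.5124, 0.0408, 0.1553]
tool_rot: [-1.177, 1.229, 1.176]
contact_force: [-0.5, -0.8, 0.1]
gripper_width: 0.0258
```

```bash
python3 st.py;python3 - <<'E'
from h import *
I=grab_frame("scene");a=cv2.resize(I[145:265,190:350],(800,600),interpolation=cv2.INTER_CUBIC);cv2.imwrite("pics/crop7.png",np.clip(a*1.4,0,255).astype(np.uint8))
E
```

```text
t 13.75 tcp [512.4  40.8 155.3] rack -59.1 1.1 jaw 87.5 F [-0.47 -0.79  0.13] w 0.0258 j [ 0.08  0.3  -0.06  1.22 -0.    0.12]
```

View pics/crop7.png

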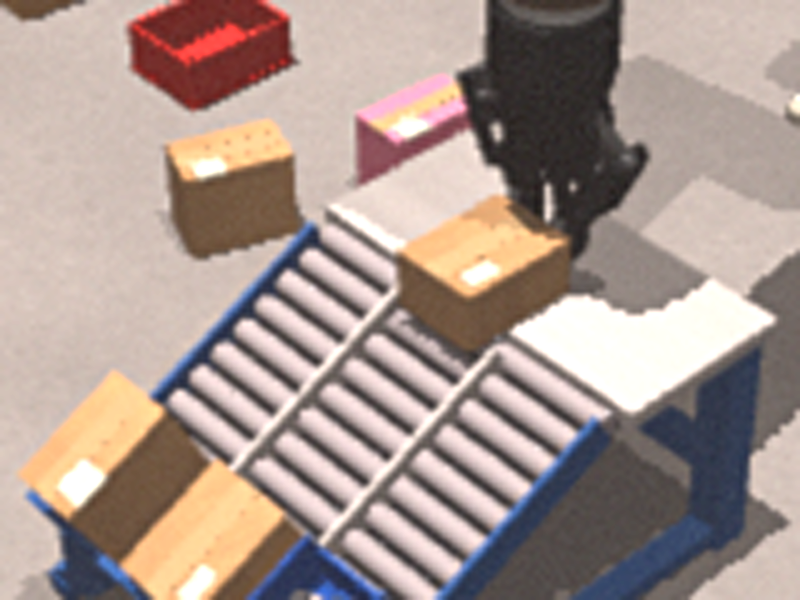

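{"name": "apply_moves", "arguments": {
  "rows": [
    [0.3, 0, 0, 0, 0.3],
    [0.6, 0, 0, 0, 0.3],
    [0.8, 0, 0, 0, 0.3],
    [1.0, 0, 0, 0, 0.3],
    [1.2, -0.1, 0, 0, 0.3],
    [1.3, -0.1, 0, 0, 0.3],
    [1.3, -0.1, 0, 0, 0.3],
    [0, 0, 0, 0, 0.3],
    [-2, 0, 0, 0, 0.3],
    [-3, 0, 4, 0, 0.3],
    [-5, -5, 8, 0, 0.5],
    [-6, -10, 11, 0, 1],
    [-6, -15, 12, 0, 1],
    [-6, -20, 12, 0, 1]
  ]
}}

```text
clock: 15.2
ee_pos: [0.4532, -0.1363, 0.2756]
tool_rot: [-1.182, 1.226, 1.173]
contact_force: [1.2, -0.1, -0.9]
gripper_width: 0.0818
```

```bash
python3 st.py;python3 - <<'E'
from st import *
I=grab_frame("scene");T=grab_frame("top");cv2.imwrite("pics/top3.png",T)
o=np.zeros((400,800,3),np.uint8)
o[:,:400]=cv2.resize(T[120:260,190:330],(400,400),interpolation=cv2.INTER_CUBIC);o[:300,400:]=cv2.resize(I[160:280,190:350],(400,300),interpolation=cv2.INTER_CUBIC)
cv2.imwrite("pics/crop8.png",np.clip(o*1.4,0,255).astype(np.uint8))
E
```

```text
t 15.2 tcp [ 453.2 -136.3  275.6] rack -110.5 -178.4 jaw 87.5 F [ 1.22 -0.05 -0.87] w 0.0818 j [-0.29  0.16  0.09  1.49  0.   -0.25]
t 15.2 tcp [ 453.2 -136.3  275.6] rack -110.5 -178.4 jaw 87.5 F [ 1.22 -0.05 -0.87] w 0.0818 j [-0.29  0.16  0.09  1.49  0.   -0.25]
```

View pics/crop8.png

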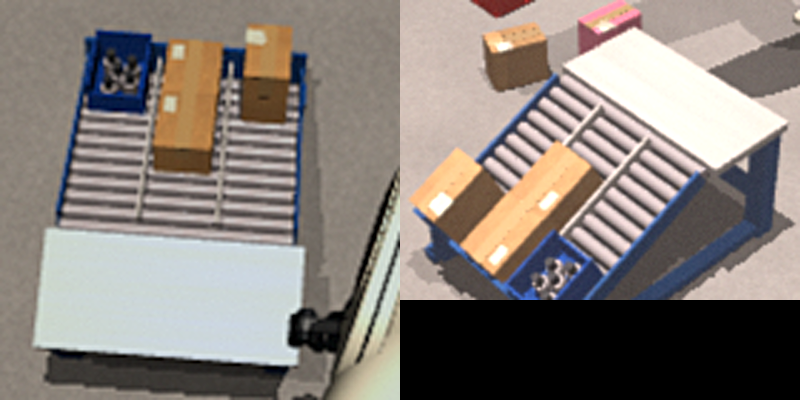

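{"name": "apply_moves", "arguments": {
  "rows": [
    [2.7, -15.4, 0, -19.8, 1],
    [2.7, -15.4, 0, -19.8, 1],
    [2.7, -15.4, 0, -19.8, 1],
    [2.7, -15.4, 0, -19.8, 1],
    [2.7, -15.4, -5, -19.8, 1],
    [2.7, -15.4, -10, -19.8, 1],
    [2.7, -15.4, -14, -19.8, 1],
    [2.7, -15.4, -14, -19.8, 1]
  ]
}}

```text
clock: 16.1
ee_pos: [0.4748, -0.2849, 0.1262]
tool_rot: [-0.908, 1.374, 0.929]
contact_force: [-0.3, 0.6, 0.0]
gripper_width: 0.0852
```

```bash
python3 st.py;python3 - <<'E'
from st import *
m=camera_model("scene");I=grab_frame("scene");mw=camera_model("wrist");W=grab_frame("wrist")
q=proj(m,[.4806,-.2907,.07]);x0,y0=int(q[0])-40,int(q[1])-50
o=np.zeros((400,800,3),np.uint8);o[:300,400:]=cv2.resize(W,(400,300))
o[:,:400]=cv2.resize(I[y0:y0+80,x0:x0+80],(400,400),interpolation=cv2.INTER_CUBIC)
cv2.imwrite("pics/crop9.png",np.clip(o*1.4,0,255).astype(np.uint8))
h=cv2.cvtColor(W,cv2.COLOR_BGR2HSV)
print(projw(mw,[.4806,-.2907,.07]))
E
```

```text
t 16.1 tcp [ 474.8 -284.9  126.2] rack -82.4 -326.0 jaw 67.7 F [-0.32  0.6   0.05] w 0.0852 j [-0.54  0.4   0.02  1.2   0.   -0.15]
t 16.1 tcp [ 474.8 -284.9  126.2] rack -82.4 -326.0 jaw 67.7 F [-0.32  0.6   0.05] w 0.0852 j [-0.54  0.4   0.02  1.2   0.   -0.15]
[277.12768294 223.03834502]
```

View pics/crop9.png

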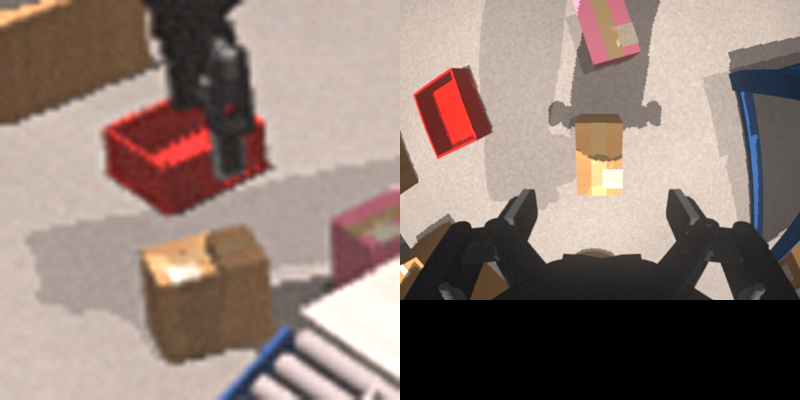

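{"name": "apply_moves", "arguments": {
  "rows": [
    [0.6, -0.6, -2, 0, 1],
    [0.6, -0.6, -5, 0, 1],
    [0.6, -0.6, -8, 0, 1],
    [0.6, -0.6, -10, 0, 1],
    [0.6, -0.6, -11.5, 0, 1],
    [0.6, -0.6, -12.2, 0, 1],
    [0.6, -0.6, -12.2, 0, 1],
    [0.6, -0.6, -12.2, 0, 1]
  ]
}}

```text
clock: 17.0
ee_pos: [0.4871, -0.2955, 0.0128]
tool_rot: [-0.92, 1.367, 0.914]
contact_force: [0.1, -0.1, -0.4]
gripper_width: 0.0853
```

```bash
python3 st.py
```

```text
t 17.0 tcp [ 487.1 -295.5   12.8] rack -69.7 -336.1 jaw 67.7 F [ 0.06 -0.11 -0.43] w 0.0853 j [-0.55  0.53 -0.11  0.94  0.   -0.16]
```

{"name": "apply_moves", "arguments": {
  "rows": [
    [-0.6, 0.5, -0.5, 0, 1],
    [-0.6, 0.5, -0.8, 0, 1],
    [-0.6, 0.5, -0.8, 0, 1],
    [-0.6, 0.5, -0.8, 0, 1],
    [-0.6, 0.5, -0.8, 0, 1]
  ]
}}

```text
clock: 17.5
ee_pos: [0.4796, -0.2899, 0.0028]
tool_rot: [-0.918, 1.369, 0.917]
contact_force: [-0.7, -0.4, 0.2]
gripper_width: 0.0853
```

```bash
python3 st.py
```

```text
t 17.5 tcp [ 479.6 -289.9    2.8] rack -77.5 -330.7 jaw 67.7 F [-0.74 -0.36  0.22] w 0.0853 j [-0.54  0.52 -0.14  0.91 -0.   -0.15]
```

Good position; now close and lift.

{"name": "apply_moves", "arguments": {
  "rows": [
    [0, 0, 0, 0, 0.3],
    [0, 0, 0, 0, 0.3],
    [0, 0, 0, 0, 0.3],
    [0, 0, 0, 0, 0.3],
    [0, 0, 0, 0, 0.3],
    [0, 0, 0, 0, 0.3],
    [0, 0, 0, 0, 0.3],
    [0, 0, 0, 0, 0.3]
  ]
}}

```text
clock: 18.3
ee_pos: [0.4796, -0.2899, 0.0029]
tool_rot: [-0.918, 1.369, 0.917]
contact_force: [0.9, -0.1, 2.0]
gripper_width: 0.0477
```

```bash
python3 st.py
```

```text
t 18.3 tcp [ 479.6 -289.9    2.9] rack -77.4 -330.7 jaw 67.7 F [ 0.95 -0.08  2.03] w 0.0477 j [-0.54  0.52 -0.14  0.91 -0.   -0.15]
```

{"name": "apply_moves", "arguments": {
  "rows": [
    [0, 0, 1, 0, 0.3],
    [0, 0, 3, 0, 0.3],
    [0, 0, 6, 0, 0.3],
    [0, 0, 10, 0, 0.3],
    [0, 0, 14, 0, 0.3],
    [0, 0, 18, 0, 0.3],
    [0, 0, 21, 0, 0.3],
    [0, 0, 22, 0, 0.3],
    [0, 0, 22, 0, 0.3],
    [0, 0, 22, 0, 0.3]
  ]
}}

```text
clock: 19.3
ee_pos: [0.4783, -0.289, 0.2206]
tool_rot: [-0.915, 1.37, 0.92]
contact_force: [-0.8, 0.4, -2.4]
gripper_width: 0.0475
```

```bash
python3 st.py
```

```text
t 19.3 tcp [ 478.3 -289.   220.6] rack -78.7 -329.9 jaw 67.7 F [-0.77  0.44 -2.4 ] w 0.0475 j [-0.54  0.36  0.2   1.42  0.   -0.15]
```

{"name": "apply_moves", "arguments": {
  "rows": [
    [3, 4, 0, 6, 0.3],
    [9.8, 24.6, 0, 19.8, 0.3],
    [9.8, 24.6, 0, 19.8, 0.3],
    [9.8, 24.6, 0, 19.8, 0.3],
    [9.8, 24.6, 0, 19.8, 0.3],
    [9.8, 24.6, 0, 19.8, 0.3],
    [9.8, 24.6, 0, 19.8, 0.3],
    [9.8, 24.6, 0, 19.8, 0.3],
    [9.8, 24.6, 0, 19.8, 0.3],
    [9.8, 24.6, 0, 19.8, 0.3],
    [9.8, 24.6, 0, 19.8, 0.3]
  ]
}}

```text
clock: 20.4
ee_pos: [0.577, -0.045, 0.2227]
tool_rot: [-1.175, 1.231, 1.175]
contact_force: [-0.4, 0.1, -2.1]
gripper_width: 0.0478
```

```bash
python3 st.py
```

```text
t 20.4 tcp [577.  -45.  222.7] rack 9.2 -81.9 jaw 87.3 F [-0.44  0.09 -2.06] w 0.0478 j [-0.08  0.39  0.26  1.44 -0.   -0.03]
```

{"name": "apply_moves", "arguments": {
  "rows": [
    [0, 0.2, -1.5, 0, 0.3],
    [0, 0.2, -3, 0, 0.3],
    [0, 0.2, -4, 0, 0.3],
    [0, 0.2, -4.4, 0, 0.3],
    [0, 0.2, -4.6, 0, 0.3],
    [0, 0.2, -4.7, 0, 0.3],
    [0, 0.2, -4.8, 0, 0.3],
    [0, 0.2, -4.8, 0, 0.3],
    [0, 0.2, -4.8, 0, 0.3]
  ]
}}

```text
clock: 21.3
ee_pos: [0.5776, -0.0416, 0.1751]
tool_rot: [-1.177, 1.229, 1.176]
contact_force: [-0.1, -0.3, -2.9]
gripper_width: 0.047
```

```bash
python3 st.py
```

```text
t 21.3 tcp [577.6 -41.6 175.1] rack 9.6 -78.5 jaw 87.5 F [-0.12 -0.35 -2.85] w 0.047 j [-0.07  0.41  0.16  1.32 -0.   -0.03]
```

{"name": "apply_moves", "arguments": {
  "rows": [
    [0, 0, -0.1, 0, 0.3],
    [0, 0, -0.2, 0, 0.3],
    [0, 0, -0.2, 0, 0.3],
    [0, 0, -0.2, 0, 0.3]
  ]
}}

```text
clock: 21.7
ee_pos: [0.5775, -0.0417, 0.1729]
tool_rot: [-1.177, 1.229, 1.176]
contact_force: [-0.1, -0.6, -0.7]
gripper_width: 0.0478
```

```bash
python3 st.py
```

```text
t 21.7 tcp [577.5 -41.7 172.9] rack 9.6 -78.5 jaw 87.5 F [-0.14 -0.6  -0.73] w 0.0478 j [-0.07  0.41  0.16  1.32 -0.   -0.03]
```

{"name": "apply_moves", "arguments": {
  "rows": [
    [0, 0, -0.05, 0, 0.3],
    [0, 0, -0.05, 0, 0.3],
    [0, 0, -0.05, 0, 1],
    [0, 0, -0.05, 0, 1],
    [0, 0, -0.05, 0, 1],
    [0, 0, -0.05, 0, 1],
    [0, 0, -0.05, 0, 1],
    [0, 0, -0.05, 0, 1],
    [0, 0, -0.05, 0, 1],
    [0, 0, -0.05, 0, 1],
    [0, 0, -0.05, 0, 1],
    [0, 0, -0.05, 0, 1]
  ]
}}

```text
clock: 22.9
ee_pos: [0.5774, -0.0417, 0.1722]
tool_rot: [-1.177, 1.23, 1.176]
contact_force: [0.5, -0.3, 0.0]
gripper_width: 0.0854
```

```bash
python3 st.py
python3 - <<'E'
from h import *
I=grab_frame("scene");a=cv2.resize(I[145:265,190:350],(800,600),interpolation=cv2.INTER_CUBIC);cv2.imwrite("pics/crop10.png",np.clip(a*1.4,0,255).astype(np.uint8))
A=cv2.imread("pics/scene1.png");d=cv2.absdiff(A,I).max(2)>40;d[:145]=0
n,_,s,c=cv2.connectedComponentsWithStats(d.astype(np.uint8));print([(x.tolist()) for x in s[1:] if x[4]>20])
E
```

```text
t 22.9 tcp [577.4 -41.7 172.2] rack 9.4 -78.5 jaw 87.5 F [ 0.51 -0.26  0.  ] w 0.0854 j [-0.07  0.41  0.16  1.32  0.   -0.03]
[[244, 145, 78, 61, 2626], [223, 169, 28, 28, 549], [361, 169, 8, 7, 27], [378, 174, 16, 7, 52], [327, 177, 37, 24, 197], [407, 177, 21, 23, 128], [379, 190, 27, 18, 252], [342, 197, 36, 25, 212], [215, 199, 57, 52, 1184]]
```

View pics/crop10.png

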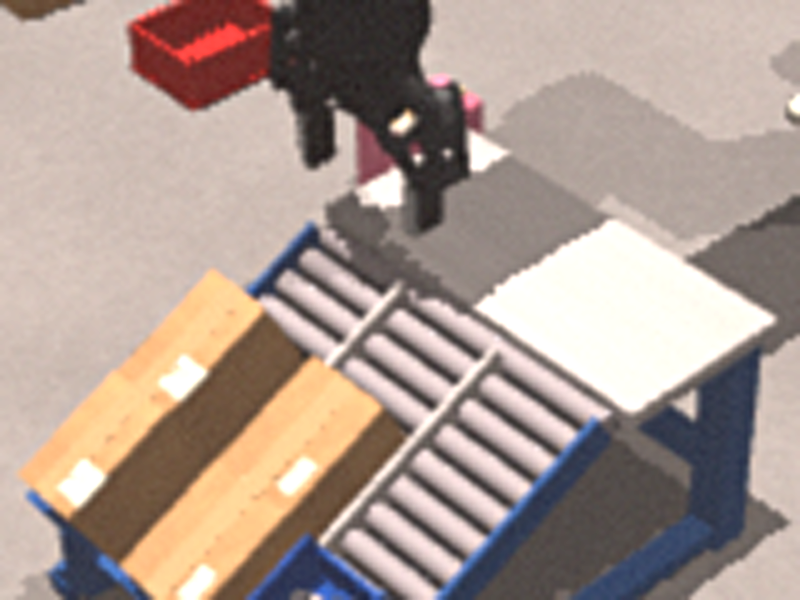

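The tall carton ran down upright and rests behind its fellow at (215,330 in crop). The flat pair is beside it. I retreat and check by numbers.

{"name": "apply_moves", "arguments": {
  "rows": [
    [0, 0, 3, 0, 1],
    [-2, 0, 8, 0, 1],
    [-5, -5, 13, 0, 1],
    [-8, -10, 13, 0, 1],
    [-12, -15, 13, 0, 1],
    [-16, -20, 13, 0, 1],
    [-20, -24, 13, 0, 1],
    [-22, -26, 13, 0, 1],
    [-22, -26, 13, 0, 1],
    [-22, -26, 13, 0, 1]
  ]
}}

```text
clock: 23.95
ee_pos: [0.354, -0.305, 0.3026]
tool_rot: [-1.172, 1.235, 1.17]
contact_force: [1.2, 0.6, 0.3]
gripper_width: 0.0856
```

```bash
python3 - <<'E'
from st import *
T=grab_frame("top");T0=cv2.imread("pics/top0.png");m=camera_model("top");S=grab_frame("scene");S0=cv2.imread("pics/scene0.png")
# label centroids and brown outlines in both lanes
h=cv2.cvtColor(T,cv2.COLOR_BGR2HSV);M=((h[...,1]>90)&(h[...,0]<30)&(h[...,2]>60)).astype(np.uint8);M[:,:215]=0;M[:,305:]=0;M[:115]=0;M[215:]=0
M=cv2.morphologyEx(M,cv2.MORPH_OPEN,np.ones((3,3)))
n,_,s,c=cv2.connectedComponentsWithStats(M);print("top blobs",[x.tolist() for x in s[1:] if x[4]>30])
ca,sa=np.cos(.454),np.sin(.454)
def pt(a,yy,hh):  # slope coords
    w=C+(a*ca+hh*sa)*X+yy*Y;return np.r_[w,170-a*sa+hh*ca]/1000
for n_,yy,H,w in(("flat",0,40,30),("tall",-80,70,24)):
    print(n_,"expected rear-top corners top px",proj(m,pt(85,yy+w,H)).round(1),proj(m,pt(85,yy-w,H)).round(1),"front",proj(m,pt(245,yy+w,H)).round(1),proj(m,pt(245,yy-w,H)).round(1))
for nm,A,B in(("top",T0,T),("scene",S0,S)):
    d=(cv2.absdiff(A,B).max(2)>45).astype(np.uint8);_,_,s,_=cv2.connectedComponentsWithStats(d);print(nm,"changed",[x.tolist() for x in s[1:] if x[4]>40])
o=np.zeros((400,800,3),np.uint8);o[:,:400]=cv2.resize(T[115:215,205:305],(400,400),interpolation=cv2.INTER_CUBIC);o[:,400:]=cv2.resize(S[170:290,190:310],(400,400),interpolation=cv2.INTER_CUBIC)
cv2.imwrite("pics/crop11.png",np.clip(o*1.4,0,255).astype(np.uint8))
E
python3 st.py
```

```text
t 23.95 tcp [ 354.  -305.   302.6] rack -202.3 -351.4 jaw 87.0 F [1.17 0.59 0.26] w 0.0856 j [-0.71  0.15  0.14  1.56 -0.   -0.66]
top blobs [[272, 129, 20, 53, 787], [243, 134, 25, 47, 863]]
flat expected rear-top corners top px [243.3 170.8] [263.9 172.3] front [248.6 133.2] [267.6 134.6]
tall expected rear-top corners top px [273.2 165.9] [290.  167.1] front [276.3 128. ] [291.8 129.1]
top changed [[271, 147, 19, 33, 473], [244, 152, 22, 22, 372], [243, 173, 21, 9, 109], [241, 207, 25, 34, 709], [341, 228, 25, 33, 425], [322, 236, 238, 184, 23251], [274, 291, 99, 91, 3174], [344, 304, 66, 58, 682], [523, 333, 21, 14, 49], [236, 362, 37, 21, 457], [326, 364, 13, 12, 58], [277, 383, 44, 37, 713], [195, 391, 33, 29, 470], [224, 406, 25, 14, 183]]
scene changed [[350, 0, 26, 17, 344], [396, 0, 26, 32, 554], [400, 36, 21, 49, 824], [264, 59, 13, 25, 77], [359, 71, 8, 35, 150], [260, 78, 8, 19, 75], [402, 89, 9, 14, 43], [413, 92, 7, 12, 46], [365, 113, 7, 23, 86], [383, 118, 11, 22, 96], [396, 119, 21, 27, 253], [252, 137, 116, 22, 1157], [271, 154, 89, 52, 1653], [359, 172, 22, 12, 107], [223, 174, 28, 23, 470], [362, 177, 20, 10, 47], [395, 176, 21, 14, 117], [220, 203, 52, 48, 980]]
t 24.05 tcp [ 356.7 -302.4  302.4] rack -199.7 -348.6 jaw 87.3 F [ 0.35  0.1  -0.08] w 0.0853 j [-0.7   0.15  0.14  1.56  0.   -0.66]
```

```bash
python3 -c "
from cell import arm;print(arm.sign_off())"
```

```text
the job is handed in; nothing more can be done
None
```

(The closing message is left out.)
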